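Put the deep sockets back in the graded socket block

ROBOT

A 6-joint arm with a two-finger parallel gripper is mounted at the origin on a cart in front of the work surface, level with it; the furniture and walls round the work are solid. World frame = base frame: x ahead of the robot, y to its left, z up, the work surface at z = 0. Lengths are in m, angles in degrees, forces in N, time in s.
With the tool pointing down it reaches from about 0.4 to 0.825 m from the base axis. Payload 7 kg.
Tool frame: the origin (TCP) lies midway between the tips of the shut fingers; the grasp point (between the pads) lies 19 mm behind it; z points along the fingers, y is the line along which they close (so a half turn about z gives the same grasp; the last joint's range is limited). The gripper opens to 88 mm and grips with 3 to 60 N. Pads are 19 mm wide; open, the fingers measure 130 mm over their backs; the gripper's body (78 mm by 193 mm) begins 47 mm behind the grasp point.
Start: joints at [85.548, 20.546, 0.682, 0, -70.136, -16.507], TCP at [0.241, 0.63, 0.204] pointing down, gripper open.
Joint ranges: [-176.03, 176.03], [-82.01, 121.73], [-58.28, 71.71], [-173.87, 95.51], [-174.79, -0.11], [-173.66, 173.66]. Speed limits (degrees/s): [136.94, 136.94, 172.46, 180, 180, 180].

INTERFACE

Orientations are given as [roll, pitch, yaw] about the fixed x, y, z axes, in that order (R = Rz(yaw) Ry(pitch) Rx(roll)).
In Python, from plant import r gives the robot as it stands.
- The arm moves only by the tool carry_out, never from a script. Its argument "deltas" is a list of rows, each a list of 3 entries, a list of its own where there are three numbers: the opening, from 0 (shut) to 1 (fully open), then the shift along the tool's x, y, z in mm, then the turn, a rotation vector about the tool's x, y, z in rad. In form: [[gripper, [tx, ty, tz], [rx, ry, rz]], ...]. A call has 1 to 12 rows; each row is the pose to reach, as a shift and turn from the pose commanded when the call began, along the tool's axes at that moment; what a row does not reach only later rows make up. A row lasts 1/10 s, in which the tool goes at most 50 mm and 8.59 degrees, less where a joint would pass 70% of its speed; a pose out of reach is approached as far as the arm can. A call with a gripper value outside its range is refused whole. The fingers move at their own pace and stop on an object; "squeeze" is the grip in N (left out, the last holds). Time passes only in rows, so rows that repeat a pose let the fingers close. It gives the time, the measured TCP pose, the force, the opening and the grip force at its end, in the units of the state.
- r.get_state(): the state, without advancing time (a new reading comes with each control period).
- r.capture(name): name is "side" or "top"; returns (picture, depth): 400x640x3 uint8, red, green, blue; 400x640 float32, m along the optical axis (not along the pixel's ray), 0 where there is no reading.
- r.get_calibration(name): a dict with "fov_y" (degrees; the focal length in pixels is half the picture's height over the tangent of half this angle, whatever the lens; pixels are square), "cx", "cy" (the principal point, pixels), "view" (4x4, takes a point from world to camera coordinates). Camera axes: x right, y down, z forward; pixel columns grow to the right and rows downward; lengths in m; the calibration is good to about 2 mm. A picture is of the moment at which its call begins. get_calibration takes no time and is no camera call.
- r.close_job(): hands the job in; it is judged then, once.
The state is a dict: "time_s": time; "joints": joint angles; "qd": joint speeds; "joint_torque": joint torques, N m; "tcp_pos": TCP position; "eef_rot": TCP orientation; "contact_force": force on the tool from outside, world axes, zero at the start; "moment": the same for the moment, N m; "gripper_width": finger opening in m; "gripper_force": force on a finger pad.
Only numpy, scipy, OpenCV 4.12 (cv2) and the standard library are available. Lean on these libraries where they do the work, as an engineer would, in place of code of your own. Each camera call takes 0.05 s, during which the arm holds its last target. There are 200 camera calls.

TASK

The job on the saw is finished: put the four loose deep sockets back into the wooden socket block in order of size, the thinnest in the smallest well up to the thickest in the largest, each standing upright with its hexagon mouth up, right down on the floor of its well and let go. Leave the tape measure and the walnut offcut where they are.

Things in the scene. Friction and masses are not known exactly. Their poses are not given: they have to be found in the camera images.
- socket_block: Fixed dark wooden block, 75 x 240 x 36 mm, with a row of four round wells, 26 mm deep (flat floor 10 mm above bench), 45 deg countersinks 4.5 mm wide round the mouths. Origin: centre of underside. y runs along the row to its small end; turned any way. Wells at x=0: y=+85 mm bore 29; +40: 37; -13: 45; -74: 53. Filled wells leave narrow gaps: let the fingers close across the row (along x).
- socket_22: Deep hexagon socket of plain steel, a round cylinder 22 mm in diameter and 80 mm tall, about 0.12 kg, standing upright and loose on the bench with its hexagon mouth up. Origin: centre of its underside, z up along its axis. It is the thinnest of the four sockets, which are all the same height; its well is the 29 mm one.
- socket_30: Deep hexagon socket of plain steel, a round cylinder 30 mm in diameter and 80 mm tall, about 0.2 kg, standing upright and loose on the bench with its hexagon mouth up. Origin: centre of its underside, z up along its axis. It is the second thinnest of the four sockets, which are all the same height; its well is the 37 mm one.
- socket_38: Deep hexagon socket of plain steel, a round cylinder 38 mm in diameter and 80 mm tall, about 0.3 kg, standing upright and loose on the bench with its hexagon mouth up. Origin: centre of its underside, z up along its axis. It is the second thickest of the four sockets, which are all the same height; its well is the 45 mm one.
- socket_46: Deep hexagon socket of plain steel, a round cylinder 46 mm in diameter and 80 mm tall, about 0.42 kg, standing upright and loose on the bench with its hexagon mouth up. Origin: centre of its underside, z up along its axis. It is the thickest of the four sockets, which are all the same height; its well is the 53 mm one.
- tape_measure: Yellow tape measure, 34 x 76 x 60 mm, standing loose among the sockets; origin: centre of its underside, its long side along y. A bystander. Behind these things stands a scroll saw, some 0.4 m tall: the space from x = 0.62 m back, between y = -0.18 m and +0.45 m, is taken, so carry things round in front of it (a wide swing at full reach would hit it).
- walnut_offcut: Dark walnut offcut, a plain bar 40 x 110 x 30 mm lying loose among the sockets; origin: centre of its underside, its long side along y. A bystander.
Not all that is in view belongs to the job. What is shaped like the socket_30 but purple is not meant.

How it is judged:
By the outcome, as a careful person would: the job done as asked, in the order asked, and still so for the second after the job is handed in, with the robot touching nothing.
It also fails if it takes over 125 s, if anything falls off the work surface, if the arm or the gripper's body presses on something with over 40 N, if the wrist force passes 120 N, or if a joint passes its speed limit or range.

## Working session

There is one attempt and no reset: what is moved stays moved. The work goes in short steps, Python scripts to look and compute and a tool call to move; the robot and the scene stay as the last step left them, time stands still between calls to the robot, and variables do not carry over. Pictures are saved under pics/ and viewed, at most 14 in all, crops included, and the job is handed in when it is done.

Besides the shell and the picture viewer there is one more tool, called after "Call:" as name(argument=value, ...) on one line, values as JSON. carry_out: Moves the arm, as the interface text tells. Its arguments: {"type":"object","properties":{"deltas":{"type":"array"},"squeeze":{"type":"number"}},"required":["deltas"]}

```bash
mkdir -p pics
cat > h.py <<'E'
import numpy as np,cv2
from plant import r
def cap(n):
    im,d=r.capture(n); c=r.get_calibration(n); return im,d,c
def world(d,c):
    f=200/np.tan(np.radians(c['fov_y'])/2); v,u=np.mgrid[:400,:640]
    P=np.stack([(u-c['cx'])/f*d,(v-c['cy'])/f*d,d],-1); V=np.array(c['view'])
    return (P-V[:3,3])@V[:3,:3]
E
python3 - <<'E'
from h import *
for n in('top','side'):
    im,d,c=cap(n); np.savez(n+'0',im=im,d=d); print(n,c,(d>0).mean())
    cv2.imwrite(f'pics/{n}0.png',im[...,::-1])
print(r.get_state())
E
```

```text
top {'fov_y': 45.10967873971209, 'cx': 313.9008329408619, 'cy': 197.04254395296167, 'view': array([[ 1.57105290e-03, -9.99998721e-01, -2.98708946e-04,
         6.13718437e-02],
       [-9.98913873e-01, -1.55543801e-03, -4.65688101e-02,
         4.81744241e-01],
       [ 4.65682860e-02,  3.71546575e-04, -9.98915040e-01,
         1.17706281e+00],
       [ 0.00000000e+00,  0.00000000e+00,  0.00000000e+00,
         1.00000000e+00]])} 0.996078125
side {'fov_y': 42.10226108140556, 'cx': 322.40537728747654, 'cy': 194.37464400359315, 'view': array([[-0.99996125, -0.00433874,  0.00766047,  0.49391623],
       [-0.00867238,  0.33564845, -0.9419474 ,  0.02075954],
       [ 0.00151564, -0.94197733, -0.33567307,  1.41744473],
       [ 0.        ,  0.        ,  0.        ,  1.        ]])} 0.8590234375
{'time_s': 0.1, 'joints': array([ 8.55481532e+01,  2.05861920e+01,  6.40207981e-01, -1.73317614e-02,
       -7.01351492e+01, -1.65052610e+01]), 'qd': array([-0.06411282, -0.10551409,  0.14299681,  0.14256021,  0.01752941,
        0.00636067]), 'joint_torque': array([-1.08256121e-03, -5.84162378e+01,  2.93748379e+01,  7.01537713e+00,
        1.01253827e-02, -5.06592801e-05]), 'tcp_pos': array([0.24130831, 0.62990643, 0.20363953]), 'eef_rot': array([ 1.79917581e+02, -7.42966115e-03, -2.09630034e+01]), 'contact_force': array([-0.4270045 ,  0.04149037, -0.70594338]), 'moment': array([ 0.02625391, -0.0065579 , -0.03104344]), 'gripper_force': 0.0, 'gripper_width': 0.08748203740050664}
```

View pics/top0.png

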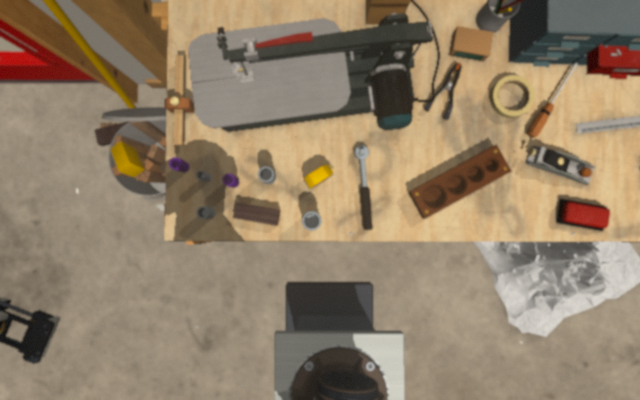

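View pics/side0.png

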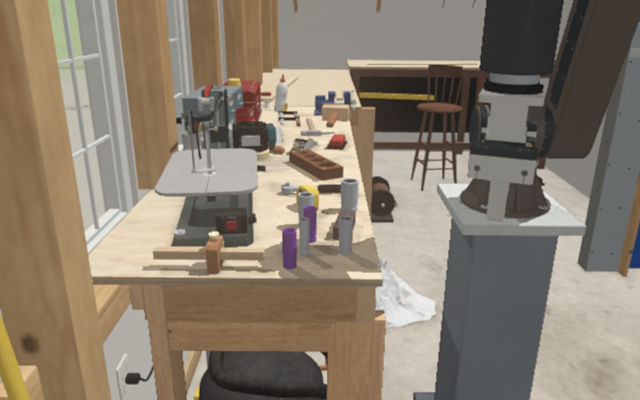

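Run:
```python
from h import *
z=np.load('top0.npz'); im,d=z['im'],z['d']; c=r.get_calibration('top'); W=world(d,c)
print('cam',-np.array(c['view'])[:3,:3].T@np.array(c['view'])[:3,3])
roi=np.zeros((400,640),bool); roi[140:240,165:345]=1
m=(roi&(W[...,2]>.068)&(W[...,2]<.1)).astype('u1')
n,l,s,ce=cv2.connectedComponentsWithStats(m)
for i in range(1,n):
    if s[i,4]<15: continue
    p=W[l==i]; (cx,cy),R=cv2.minEnclosingCircle(p[:,:2].astype('f4'))
    print(ce[i].round(1),s[i,4],'xy',cx.round(4),cy.round(4),'D',round(2*R,4),p[:,2].mean().round(4),im[l==i].mean(0).round())
for nm,lo,hi,box in(('low',.012,.062,(140,240,165,345)),('block',.028,.045,(130,235,395,525))):
    m=np.zeros((400,640),'u1'); a,b,e,f=box; m[a:b,e:f]=((W[...,2]>lo)&(W[...,2]<hi))[a:b,e:f]
    n,l,s,ce=cv2.connectedComponentsWithStats(m)
    for i in range(1,n):
        if s[i,4]<60: continue
        p=W[l==i]; print(nm,ce[i].round(1),s[i,4],cv2.minAreaRect(p[:,:2].astype('f4')),np.median(p[:,2]).round(4))
a=cv2.resize(im[145:235,165:345],None,fx=4,fy=4,interpolation=3); b=cv2.resize(im[140:225,395:520],None,fx=4,fy=4,interpolation=3)
cv2.imwrite('pics/a.png',a[...,::-1]);cv2.imwrite('pics/b.png',b[...,::-1])
```

```text
cam [0.42631079 0.06168375 1.19823833]Traceback (most recent call last):
  File "<stdin>", line 10, in <module>
AttributeError: 'float' object has no attribute 'round'
```

```bash
cat > m.py <<'E'
from h import *
z=np.load('top0.npz'); im,d=z['im'],z['d']; c=r.get_calibration('top'); W=world(d,c)
np.set_printoptions(suppress=True,precision=4)
roi=np.zeros((400,640),bool); roi[140:240,165:345]=1
m=(roi&(W[...,2]>.068)&(W[...,2]<.1)).astype('u1')
n,l,s,ce=cv2.connectedComponentsWithStats(m)
for i in range(1,n):
    if s[i,4]<15: continue
    p=W[l==i]; (cx,cy),R=cv2.minEnclosingCircle(p[:,:2].astype('f4'))
    print(ce[i].round(1),s[i,4],'xy',np.array([cx,cy,2*R]),p[:,2].mean().round(4),im[l==i].mean(0).round())
for nm,lo,hi,box in(('low',.012,.062,(140,240,165,345)),('block',.028,.045,(130,235,395,525))):
    m=np.zeros((400,640),'u1'); a,b,e,f=box; m[a:b,e:f]=((W[...,2]>lo)&(W[...,2]<hi))[a:b,e:f]
    n,l,s,ce=cv2.connectedComponentsWithStats(m)
    for i in range(1,n):
        if s[i,4]<60: continue
        p=W[l==i]; print(nm,ce[i].round(1),s[i,4],cv2.minAreaRect(p[:,:2].astype('f4')),np.median(p[:,2]).round(4))
a=cv2.resize(im[145:235,165:345],None,fx=4,fy=4,interpolation=cv2.INTER_CUBIC); b=cv2.resize(im[140:225,395:520],None,fx=4,fy=4,interpolation=cv2.INTER_CUBIC)
cv2.imwrite('pics/a.png',a[...,::-1]);cv2.imwrite('pics/b.png',b[...,::-1])
E
python3 m.py
```

```text
[175.  163.6] 79 xy [0.5565 0.3875 0.0305] 0.0766 [86. 54. 94.]
[265.4 174.5] 112 xy [0.5314 0.1759 0.0378] 0.0778 [125. 123. 117.]
[200.3 175. ] 45 xy [0.5297 0.3281 0.0218] 0.0767 [74. 69. 63.]
[228.  179.8] 73 xy [0.5189 0.2632 0.0299] 0.0772 [85. 57. 88.]
[202.3 212.7] 81 xy [0.4422 0.3219 0.0305] 0.0771 [79. 76. 70.]
[310.9 220.9] 144 xy [0.4232 0.0692 0.0455] 0.0787 [145. 141. 132.]
low [183.6 166.5] 62 ((0.553896427154541, 0.3805988132953644), (0.0150704151019454, 0.02942633256316185), 69.43035125732422) 0.0409
low [317.6 175.8] 405 ((0.5327432751655579, 0.05126040801405907), (0.0333959199488163, 0.07486732304096222), 32.706417083740234) 0.0555
low [265.5 174.6] 91 ((0.5340976119041443, 0.17852500081062317), (0.02318301610648632, 0.02393260784447193), 45.007965087890625) 0.0402
low [255.7 214. ] 745 ((0.43938514590263367, 0.20389099419116974), (0.11056960374116898, 0.040026914328336716), 79.7824478149414) 0.0291
low [310.9 220.9] 153 ((0.42274948954582214, 0.0690215677022934), (0.03389400243759155, 0.03060164302587509), 45.58997344970703) 0.0391
block [462.4 180.1] 2167 ((0.5190051198005676, -0.29234591126441956), (0.07551657408475876, 0.24131374061107635), 28.62586784362793) 0.0346
```

View pics/a.png

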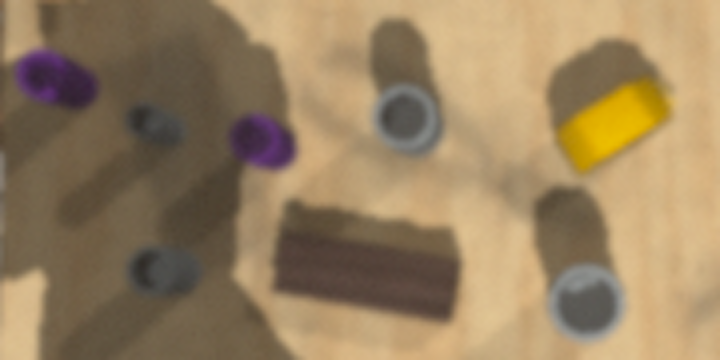

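View pics/b.png

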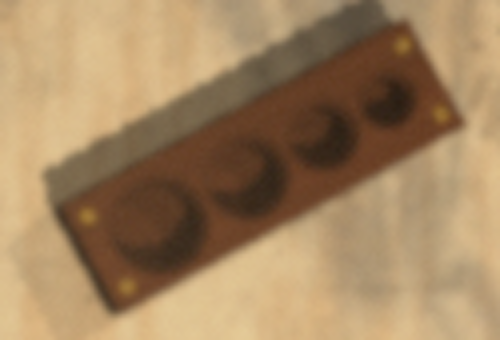

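The overhead picture shows the grey sockets at pixels s22 (203,175), s30 (205,213), s38 (266,173) and s46 (311,217). The purple decoys are at (177,163) and (231,180). The block is centred at (460,182) with its small end at the upper right.

```bash
cat > g.py <<'E'
import sys,json
from h import *
# waypoints x,y,z(mm),yaw(deg) -> rows relative to the present pose
s=r.get_state(); p=s['tcp_pos']*1000; y0=s['eef_rot'][2]; c,q=np.cos(np.radians(y0)),np.sin(np.radians(y0))
print(s['time_s'],p.round(1),s['eef_rot'].round(2),s['gripper_width'],s['gripper_force'],s['contact_force'].round(1))
for w in json.loads(sys.argv[1]):
    d=np.array(w[:3])-p; print(w,[round(v,1) for v in (c*d[0]+q*d[1],q*d[0]-c*d[1],-d[2])],round(-np.radians(w[3]-y0),3))
E
python3 g.py '[[530,328,150,23.6],[530,328,40,23.6]]'
```

```text
0.1 [241.3 629.9 203.6] [ 1.7992e+02 -1.0000e-02 -2.0960e+01] 0.08748203740050664 0.0 [-0.4  0.  -0.7]
[530, 328, 150, 23.6] [np.float64(377.6), np.float64(178.6), np.float64(53.6)] -0.778
[530, 328, 40, 23.6] [np.float64(377.6), np.float64(178.6), np.float64(163.6)] -0.778
```

Call:
carry_out(deltas=[[0.75,[377.6,178.6,53.6],[0,0,-0.778]],[0.75,[377.6,178.6,53.6],[0,0,-0.778]],[0.75,[377.6,178.6,53.6],[0,0,-0.778]],[0.75,[377.6,178.6,53.6],[0,0,-0.778]],[0.75,[377.6,178.6,53.6],[0,0,-0.778]],[0.75,[377.6,178.6,53.6],[0,0,-0.778]],[0.75,[377.6,178.6,53.6],[0,0,-0.778]],[0.75,[377.6,178.6,53.6],[0,0,-0.778]],[0.75,[377.6,178.6,53.6],[0,0,-0.778]],[0.75,[377.6,178.6,53.6],[0,0,-0.778]],[0.75,[377.6,178.6,53.6],[0,0,-0.778]],[0.75,[377.6,178.6,53.6],[0,0,-0.778]]])

```text
time_s: 1.3
tcp_pos: [0.5298, 0.329, 0.1508]
eef_rot: [-180.0, 0.0, 23.6]
contact_force: [0.3, -0.6, -0.0]
gripper_width: 0.0656
gripper_force: 0.0
```

```bash
python3 g.py '[[530,328,150,23.6],[530,328,40,23.6]]'
```

```text
1.3 [529.8 329.  150.8] [-179.99    0.     23.65] 0.06556409082972586 0.0 [ 0.3 -0.6 -0. ]
[530, 328, 150, 23.6] [np.float64(-0.2), np.float64(1.0), np.float64(0.8)] 0.001
[530, 328, 40, 23.6] [np.float64(-0.2), np.float64(1.0), np.float64(110.8)] 0.001
```

Call:
carry_out(deltas=[[0.75,[-0.2,1,30],[0,0,0]],[0.75,[-0.2,1,60],[0,0,0]],[0.75,[-0.2,1,90],[0,0,0]],[0.75,[-0.2,1,111],[0,0,0]],[0.75,[-0.2,1,111],[0,0,0]],[0.1,[-0.2,1,111],[0,0,0]],[0.1,[-0.2,1,111],[0,0,0]],[0.1,[-0.2,1,111],[0,0,0]],[0.1,[-0.2,1,111],[0,0,0]],[0.1,[-0.2,1,111],[0,0,0]],[0.1,[-0.2,1,111],[0,0,0]],[0.1,[-0.2,1,111],[0,0,0]]], squeeze=30)

```text
time_s: 2.5
tcp_pos: [0.5306, 0.3275, 0.0402]
eef_rot: [-180.0, -0.0, 23.6]
contact_force: [-0.2, -0.7, 2.5]
gripper_width: 0.0213
gripper_force: 30.0
```

```bash
python3 g.py '[[530,328,150,23.6],[450,150,150,-18],[450,0,150,-61.4],[559.7,-366.9,150,-61.4]]'
```

```text
2.5 [530.6 327.5  40.2] [-1.800e+02 -2.000e-02  2.362e+01] 0.02126488088558359 30.000453293323517 [-0.2 -0.7  2.5]
[530, 328, 150, 23.6] [np.float64(-0.3), np.float64(-0.7), np.float64(-109.8)] 0.0
[450, 150, 150, -18] [np.float64(-144.9), np.float64(130.3), np.float64(-109.8)] 0.726
[450, 0, 150, -61.4] [np.float64(-205.0), np.float64(267.8), np.float64(-109.8)] 1.484
[559.7, -366.9, 150, -61.4] [np.float64(-251.5), np.float64(647.9), np.float64(-109.8)] 1.484
```

Call:
carry_out(deltas=[[0.1,[0,-0.7,-35],[0,0,0]],[0.1,[0,-0.7,-75],[0,0,0]],[0.1,[0,-0.7,-110],[0,0,0]],[0.1,[-30,26,-110],[0,0,0.14]],[0.1,[-58,52,-110],[0,0,0.28]],[0.1,[-87,78,-110],[0,0,0.42]],[0.1,[-116,104,-110],[0,0,0.56]],[0.1,[-145,130,-110],[0,0,0.7]],[0.1,[-160,165,-110],[0,0,0.84]],[0.1,[-175,200,-110],[0,0,0.98]],[0.1,[-190,235,-110],[0,0,1.12]],[0.1,[-205,268,-110],[0,0,1.26]]])

```text
time_s: 3.7
tcp_pos: [0.4495, -0.0017, 0.15]
eef_rot: [-180.0, 0.0, -48.9]
contact_force: [1.1, 0.8, -2.0]
gripper_width: 0.0212
gripper_force: 30.0
```

```bash
python3 g.py '[[455,-40,150,-61.4],[559.7,-366.9,150,-61.4],[559.7,-366.9,90,-61.4]]'
```

```text
3.7 [449.5  -1.7 150. ] [-179.98    0.    -48.9 ] 0.021215387849315367 29.988074004650116 [ 1.1  0.8 -2. ]
[455, -40, 150, -61.4] [np.float64(32.5), np.float64(21.0), np.float64(-0.0)] 0.218
[559.7, -366.9, 150, -61.4] [np.float64(347.6), np.float64(157.0), np.float64(-0.0)] 0.218
[559.7, -366.9, 90, -61.4] [np.float64(347.6), np.float64(157.0), np.float64(60.0)] 0.218
```

Call:
carry_out(deltas=[[0.1,[33,21,0],[0,0,0.11]],[0.1,[75,39,0],[0,0,0.218]],[0.1,[115,56,0],[0,0,0.218]],[0.1,[155,74,0],[0,0,0.218]],[0.1,[195,91,0],[0,0,0.218]],[0.1,[235,108,0],[0,0,0.218]],[0.1,[275,126,0],[0,0,0.218]],[0.1,[315,143,0],[0,0,0.218]],[0.1,[340,154,0],[0,0,0.218]],[0.1,[347.6,157,0],[0,0,0.218]],[0.1,[347.6,157,0],[0,0,0.218]],[0.1,[347.6,157,0],[0,0,0.218]]])

```text
time_s: 4.9
tcp_pos: [0.5617, -0.3639, 0.1495]
eef_rot: [180.0, 0.1, -61.1]
contact_force: [1.2, 0.5, -2.2]
gripper_width: 0.021
gripper_force: 30.0
```

```bash
python3 - <<'E'
from h import *
im,d,c=cap('top'); b=im[130:225,395:535]
cv2.imwrite('pics/c.png',cv2.resize(b,None,fx=5,fy=5,interpolation=cv2.INTER_CUBIC)[...,::-1])
im,d,c=cap('side'); b=im[110:200,270:390]
cv2.imwrite('pics/d.png',cv2.resize(b,None,fx=5,fy=5,interpolation=cv2.INTER_CUBIC)[...,::-1])
E
python3 g.py '[[559.7,-366.9,80,-61.4],[559.7,-366.9,50,-61.4]]'
```

```text
5.0 [ 562.1 -363.5  150.1] [-179.99    0.    -61.01] 0.021182062868438167 29.993171989917755 [ 0.5 -0.2 -1.2]
[559.7, -366.9, 80, -61.4] [np.float64(1.8), np.float64(3.7), np.float64(70.1)] 0.007
[559.7, -366.9, 50, -61.4] [np.float64(1.8), np.float64(3.7), np.float64(100.1)] 0.007
```

View pics/d.png

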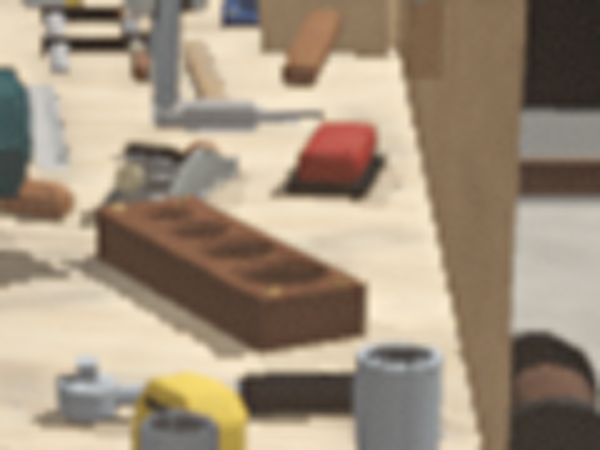

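Call:
carry_out(deltas=[[0.1,[1.8,3.7,0],[0,0,0.007]],[0.1,[1.8,3.7,25],[0,0,0.007]],[0.1,[1.8,3.7,45],[0,0,0.007]],[0.1,[1.8,3.7,60],[0,0,0.007]],[0.1,[1.8,3.7,60],[0,0,0.007]],[0.1,[1.8,3.7,60],[0,0,0.007]]])

```text
time_s: 5.6
tcp_pos: [0.5601, -0.3681, 0.0904]
eef_rot: [180.0, -0.0, -61.4]
contact_force: [0.2, -0.6, -1.7]
gripper_width: 0.0209
gripper_force: 30.0
```

```bash
python3 - <<'E'
from h import *
im,d,c=cap('side'); b=im[80:200,270:390]
cv2.imwrite('pics/d2.png',cv2.resize(b,None,fx=5,fy=5,interpolation=cv2.INTER_CUBIC)[...,::-1])
W=world(d,c); m=(abs(W[...,2]-.036)<.006)&(abs(W[...,0]-.52)<.12)&(abs(W[...,1]+.29)<.14)
print(m.sum(),cv2.minAreaRect(W[m][:,:2].astype('f4')),np.median(W[m][:,2]))
E
python3 g.py '[[559.7,-366.9,80,-61.4],[559.7,-366.9,50,-61.4]]'
```

```text
501 ((0.5219092965126038, -0.2906753122806549), (0.08031792938709259, 0.24969419836997986), 27.615938186645508) 0.03560021269386626
5.65 [ 560.5 -368.3   91. ] [-1.7996e+02 -8.0000e-02 -6.1440e+01] 0.02103506763190348 29.993340969085693 [0.7 0.2 0.2]
[559.7, -366.9, 80, -61.4] [np.float64(-1.7), np.float64(0.1), np.float64(11.0)] -0.001
[559.7, -366.9, 50, -61.4] [np.float64(-1.7), np.float64(0.1), np.float64(41.0)] -0.001
```

View pics/d2.png

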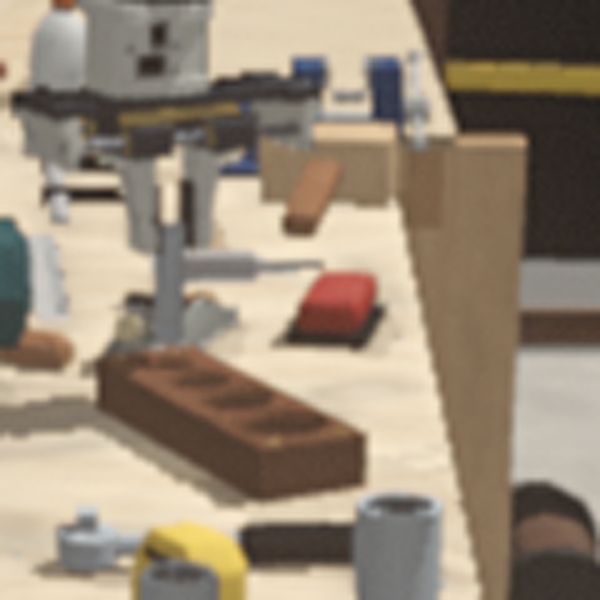

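Call:
carry_out(deltas=[[0.1,[-1.7,0,5],[0,0,0]],[0.1,[-1.7,0,10],[0,0,0]],[0.1,[-1.7,0,14],[0,0,0]],[0.1,[-1.7,0,18],[0,0,0]],[0.1,[-1.7,0,22],[0,0,0]]])

```text
time_s: 6.15
tcp_pos: [0.559, -0.3666, 0.0675]
eef_rot: [180.0, 0.0, -61.5]
contact_force: [0.8, -0.3, -0.8]
gripper_width: 0.021
gripper_force: 30.0
```

Call:
carry_out(deltas=[[0.1,[0,0,5],[0,0,0]],[0.1,[0,0,10],[0,0,0]],[0.1,[0,0,13],[0,0,0]],[0.1,[0,0,15],[0,0,0]],[0.1,[0,0,17],[0,0,0]],[0.1,[0,0,17],[0,0,0]]])

```text
time_s: 6.75
tcp_pos: [0.5589, -0.3666, 0.0506]
eef_rot: [180.0, 0.0, -61.5]
contact_force: [0.8, -0.9, -2.0]
gripper_width: 0.0212
gripper_force: 30.0
```

Release and go straight up.

Call:
carry_out(deltas=[[0.1,[0,0,0.4],[0,0,0]],[0.7,[0,0,0.4],[0,0,0]],[0.7,[0,0,0.4],[0,0,0]],[0.7,[0,0,0.4],[0,0,0]],[0.7,[0,0,0.4],[0,0,0]],[0.7,[0,0,0.4],[0,0,0]],[0.7,[0,0,0.4],[0,0,0]],[0.7,[0,0,-35],[0,0,0]],[0.7,[0,0,-80],[0,0,0]],[0.7,[0,0,-125],[0,0,0]],[0.7,[0,0,-150],[0,0,0]],[0.7,[0,0,-150],[0,0,0]]])

```text
time_s: 7.95
tcp_pos: [0.5611, -0.3678, 0.2063]
eef_rot: [-179.7, -0.4, -61.4]
contact_force: [0.1, 0.2, 0.0]
gripper_width: 0.0612
gripper_force: 0.0
```

```bash
python3 g.py '[[455,-20,200,-61.4],[442,322,200,-30],[442,322,150,-30]]'
python3 - <<'E'
from h import *
im,d,c=cap('side'); b=im[80:200,270:390]
cv2.imwrite('pics/e.png',cv2.resize(b,None,fx=4,fy=4,interpolation=cv2.INTER_CUBIC)[...,::-1])
E
```

```text
7.95 [ 561.1 -367.8  206.3] [-179.72   -0.38  -61.44] 0.06122968764414512 0.0 [0.1 0.2 0. ]
[455, -20, 200, -61.4] [np.float64(-356.2), np.float64(-73.0), np.float64(6.3)] -0.001
[442, 322, 200, -30] [np.float64(-662.8), np.float64(-225.1), np.float64(6.3)] -0.549
[442, 322, 150, -30] [np.float64(-662.8), np.float64(-225.1), np.float64(56.3)] -0.549
```

View pics/e.png

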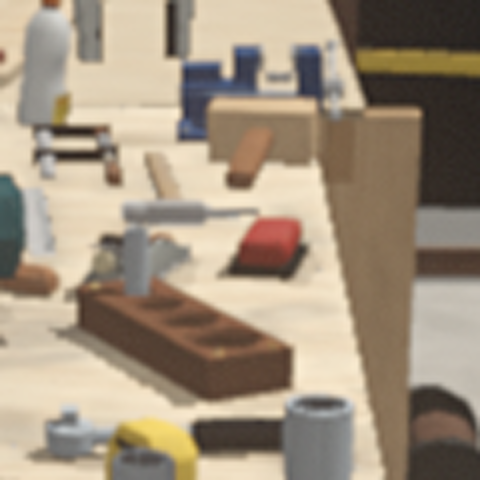

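Call:
carry_out(deltas=[[0.7,[-40,-8,3],[0,0,0]],[0.7,[-85,-17,6],[0,0,0]],[0.7,[-130,-27,6],[0,0,0]],[0.7,[-175,-36,6],[0,0,0]],[0.7,[-220,-45,6],[0,0,0]],[0.7,[-265,-54,6],[0,0,0]],[0.7,[-310,-63,6],[0,0,0]],[0.7,[-356,-73,6],[0,0,0]],[0.7,[-396,-93,6],[0,0,0]],[0.7,[-436,-113,6],[0,0,0]],[0.7,[-466,-128,6],[0,0,0]],[0.7,[-466,-128,6],[0,0,0]]])

```text
time_s: 9.2
tcp_pos: [0.4484, 0.1069, 0.1939]
eef_rot: [179.9, 0.0, -61.3]
contact_force: [0.1, -0.2, 0.1]
gripper_width: 0.0614
gripper_force: 0.0
```

```bash
python3 g.py '[[442,322,140,-61.4]]'
```

```text
9.2 [448.4 106.9 193.9] [ 1.7994e+02  1.0000e-02 -6.1260e+01] 0.06137228857744652 0.0 [ 0.1 -0.2  0.1]
[442, 322, 140, -61.4] [np.float64(-191.7), np.float64(-97.9), np.float64(53.9)] 0.002
```

Call:
carry_out(deltas=[[0.7,[-40,-20,10],[0,0,0]],[0.7,[-80,-40,20],[0,0,0]],[0.7,[-120,-61,35],[0,0,0]],[0.7,[-160,-82,45],[0,0,0]],[0.7,[-185,-95,54],[0,0,0]],[0.7,[-191.7,-98,54],[0,0,0]],[0.7,[-191.7,-98,54],[0,0,0]],[0.7,[-191.7,-98,54],[0,0,0]]])

```text
time_s: 10.0
tcp_pos: [0.4433, 0.318, 0.1406]
eef_rot: [179.9, -0.0, -61.5]
contact_force: [0.6, 0.5, 0.0]
gripper_width: 0.0612
gripper_force: 0.0
```

```bash
python3 g.py '[[442,322,40,-61.4]]'
```

```text
10.0 [443.3 318.  140.6] [ 1.7994e+02 -3.0000e-02 -6.1490e+01] 0.0611836528040087 0.0 [0.6 0.5 0. ]
[442, 322, 40, -61.4] [np.float64(-4.1), np.float64(-0.8), np.float64(100.6)] -0.002
```

Call:
carry_out(deltas=[[0.7,[-4,-0.8,20],[0,0,0]],[0.7,[-4,-0.8,50],[0,0,0]],[0.7,[-4,-0.8,80],[0,0,0]],[0.7,[-4,-0.8,100.5],[0,0,0]],[0.7,[-4,-0.8,100.5],[0,0,0]],[0.2,[-4,-0.8,100.5],[0,0,0]],[0.2,[-4,-0.8,100.5],[0,0,0]],[0.2,[-4,-0.8,100.5],[0,0,0]],[0.2,[-4,-0.8,100.5],[0,0,0]],[0.2,[-4,-0.8,100.5],[0,0,0]],[0.2,[-4,-0.8,100.5],[0,0,0]]])

```text
time_s: 11.1
tcp_pos: [0.4427, 0.3236, 0.0411]
eef_rot: [-179.9, 0.0, -61.4]
contact_force: [-0.3, -0.0, 4.6]
gripper_width: 0.0295
gripper_force: 30.0
```

```bash
python3 g.py '[[440,290,150,-61.4],[450,0,150,-61.4],[538.2,-327.4,150,-61.4]]'
```

```text
11.1 [442.7 323.6  41.1] [-1.7992e+02  2.0000e-02 -6.1440e+01] 0.02952197314389796 29.994834065437317 [-0.3 -0.   4.6]
[440, 290, 150, -61.4] [np.float64(28.2), np.float64(18.4), np.float64(-108.9)] -0.001
[450, 0, 150, -61.4] [np.float64(287.7), np.float64(148.2), np.float64(-108.9)] -0.001
[538.2, -327.4, 150, -61.4] [np.float64(617.5), np.float64(227.3), np.float64(-108.9)] -0.001
```

Call:
carry_out(deltas=[[0.2,[0,0,-35],[0,0,0]],[0.2,[0,0,-75],[0,0,0]],[0.2,[10,6,-109],[0,0,0]],[0.2,[42,24,-109],[0,0,0]],[0.2,[82,45,-109],[0,0,0]],[0.2,[122,65,-109],[0,0,0]],[0.2,[162,85,-109],[0,0,0]],[0.2,[202,105,-109],[0,0,0]],[0.2,[242,125,-109],[0,0,0]],[0.2,[287,148,-109],[0,0,0]],[0.2,[327,157,-109],[0,0,0]],[0.2,[367,167,-109],[0,0,0]]])

```text
time_s: 12.3
tcp_pos: [0.4703, -0.0809, 0.1493]
eef_rot: [-180.0, 0.0, -61.5]
contact_force: [1.6, 1.4, -1.6]
gripper_width: 0.0294
gripper_force: 30.0
```

Call:
carry_out(deltas=[[0.2,[40,10,0],[0,0,0]],[0.2,[80,19,0],[0,0,0]],[0.2,[120,29,0],[0,0,0]],[0.2,[160,38,0],[0,0,0]],[0.2,[200,48,0],[0,0,0]],[0.2,[235,56,0],[0,0,0]],[0.2,[250,60,0],[0,0,0]],[0.2,[250,60,0],[0,0,0]],[0.2,[250,60,0],[0,0,0]]])

```text
time_s: 13.2
tcp_pos: [0.5368, -0.3269, 0.1485]
eef_rot: [180.0, 0.1, -61.5]
contact_force: [0.6, 0.1, -2.0]
gripper_width: 0.0293
gripper_force: 30.0
```

```bash
python3 g.py '[[537.7,-326.5,90,-61.4]]'
```

```text
13.2 [ 536.8 -326.9  148.5] [ 1.7995e+02  9.0000e-02 -6.1510e+01] 0.029316944821838584 29.983012676239014 [ 0.6  0.1 -2. ]
[537.7, -326.5, 90, -61.4] [np.float64(0.1), np.float64(-1.0), np.float64(58.5)] -0.002
```

Call:
carry_out(deltas=[[0.2,[0,-1,20],[0,0,0]],[0.2,[0,-1,40],[0,0,0]],[0.2,[0,-1,55],[0,0,0]],[0.2,[0,-1,62],[0,0,0]],[0.2,[0,-1,68],[0,0,0]],[0.2,[0,-1,74],[0,0,0]],[0.2,[0,-1,79],[0,0,0]],[0.2,[0,-1,79],[0,0,0]]])

```text
time_s: 14.0
tcp_pos: [0.5381, -0.3267, 0.0699]
eef_rot: [180.0, 0.0, -61.5]
contact_force: [-0.2, -0.4, -2.9]
gripper_width: 0.0291
gripper_force: 30.0
```

Call:
carry_out(deltas=[[0.2,[0,0,6],[0,0,0]],[0.2,[0,0,11],[0,0,0]],[0.2,[0,0,15],[0,0,0]],[0.2,[0,0,18],[0,0,0]],[0.2,[0,0,18],[0,0,0]],[0.2,[0,0,18],[0,0,0]]])

```text
time_s: 14.6
tcp_pos: [0.5384, -0.327, 0.0523]
eef_rot: [180.0, 0.0, -61.5]
contact_force: [0.7, 0.5, -1.7]
gripper_width: 0.0291
gripper_force: 30.0
```

Call:
carry_out(deltas=[[0.2,[0,0,0.8],[0,0,0]],[0.2,[0,0,0.8],[0,0,0]],[0.7,[0,0,0.8],[0,0,0]],[0.7,[0,0,0.8],[0,0,0]],[0.7,[0,0,0.8],[0,0,0]],[0.7,[0,0,0.8],[0,0,0]],[0.7,[0,0,0.8],[0,0,0]],[0.7,[0,0,-25],[0,0,0]],[0.7,[0,0,-65],[0,0,0]],[0.7,[0,0,-105],[0,0,0]],[0.7,[0,0,-130],[0,0,0]],[0.7,[0,0,-130],[0,0,0]]])

```text
time_s: 15.8
tcp_pos: [0.5406, -0.328, 0.1873]
eef_rot: [-179.7, -0.3, -61.4]
contact_force: [0.2, 0.7, 0.7]
gripper_width: 0.0612
gripper_force: 0.0
```

```bash
python3 g.py '[[440,0,180,-61.4],[450,100,180,-21],[531,176,180,-21]]'
```

```text
15.8 [ 540.6 -328.   187.3] [-179.72   -0.35  -61.44] 0.06124153468245971 0.0 [0.2 0.7 0.7]
[440, 0, 180, -61.4] [np.float64(-336.2), np.float64(-68.5), np.float64(7.3)] -0.001
[450, 100, 180, -21] [np.float64(-419.2), np.float64(-125.1), np.float64(7.3)] -0.706
[531, 176, 180, -21] [np.float64(-447.2), np.float64(-232.5), np.float64(7.3)] -0.706
```

Call:
carry_out(deltas=[[0.7,[-40,-8,3],[0,0,0]],[0.7,[-85,-17,6],[0,0,0]],[0.7,[-130,-26,6],[0,0,0]],[0.7,[-175,-36,6],[0,0,0]],[0.7,[-220,-45,6],[0,0,-0.12]],[0.7,[-265,-54,6],[0,0,-0.24]],[0.7,[-310,-63,6],[0,0,-0.36]],[0.7,[-336,-69,6],[0,0,-0.48]],[0.7,[-370,-92,6],[0,0,-0.6]],[0.7,[-400,-112,6],[0,0,-0.706]],[0.7,[-419,-125,6],[0,0,-0.706]],[0.7,[-419,-125,6],[0,0,-0.706]]])

```text
time_s: 17.0
tcp_pos: [0.4481, 0.1032, 0.1759]
eef_rot: [180.0, 0.0, -20.8]
contact_force: [-0.2, -0.9, -0.6]
gripper_width: 0.0614
gripper_force: 0.0
```

```bash
python3 g.py '[[531,176,140,-21]]'
```

```text
17.0 [448.1 103.2 175.9] [ 1.800e+02  1.000e-02 -2.085e+01] 0.06137067436582842 0.0 [-0.2 -0.9 -0.6]
[531, 176, 140, -21] [np.float64(51.5), np.float64(-97.5), np.float64(35.9)] 0.003
```

Call:
carry_out(deltas=[[0.7,[20,-37,12],[0,0,0]],[0.7,[40,-75,24],[0,0,0]],[0.7,[51.5,-97.5,36],[0,0,0]],[0.7,[51.5,-97.5,36],[0,0,0]],[0.7,[51.5,-97.5,36],[0,0,0]],[0.7,[51.5,-97.5,36],[0,0,0]]])

```text
time_s: 17.6
tcp_pos: [0.5306, 0.1726, 0.1404]
eef_rot: [180.0, 0.0, -21.0]
contact_force: [-0.3, -0.3, -0.3]
gripper_width: 0.0614
gripper_force: 0.0
```

```bash
python3 g.py '[[531,176,40,-21]]'
```

```text
17.6 [530.6 172.6 140.4] [ 1.7998e+02  2.0000e-02 -2.1050e+01] 0.061352538293916827 0.0 [-0.3 -0.3 -0.3]
[531, 176, 40, -21] [np.float64(-0.8), np.float64(-3.4), np.float64(100.4)] -0.001
```

Call:
carry_out(deltas=[[0.7,[-0.8,-3,20],[0,0,0]],[0.7,[-0.8,-3,50],[0,0,0]],[0.7,[-0.8,-3,80],[0,0,0]],[0.7,[-0.8,-3,100.5],[0,0,0]],[0.7,[-0.8,-3,100.5],[0,0,0]],[0.3,[-0.8,-3,100.5],[0,0,0]],[0.3,[-0.8,-3,100.5],[0,0,0]],[0.3,[-0.8,-3,100.5],[0,0,0]],[0.3,[-0.8,-3,100.5],[0,0,0]],[0.3,[-0.8,-3,100.5],[0,0,0]],[0.3,[-0.8,-3,100.5],[0,0,0]]], squeeze=35)

```text
time_s: 18.7
tcp_pos: [0.5321, 0.1767, 0.0411]
eef_rot: [-179.9, -0.1, -21.0]
contact_force: [-1.2, -2.1, 7.4]
gripper_width: 0.0369
gripper_force: 35.0
```

```bash
python3 g.py '[[531,176,150,-21],[445,120,150,-21],[450,0,150,-61.4],[512.8,-280.9,150,-61.4]]'
```

```text
18.7 [532.1 176.7  41.1] [-1.7994e+02 -7.0000e-02 -2.0990e+01] 0.036858519394683105 35.0088769197464 [-1.2 -2.1  7.4]
[531, 176, 150, -21] [np.float64(-0.8), np.float64(1.0), np.float64(-108.9)] 0.0
[445, 120, 150, -21] [np.float64(-61.0), np.float64(84.1), np.float64(-108.9)] 0.0
[450, 0, 150, -61.4] [np.float64(-13.4), np.float64(194.4), np.float64(-108.9)] 0.705
[512.8, -280.9, 150, -61.4] [np.float64(145.9), np.float64(434.1), np.float64(-108.9)] 0.705
```

Call:
carry_out(deltas=[[0.3,[0,0,-35],[0,0,0]],[0.3,[0,0,-75],[0,0,0]],[0.3,[-5,5,-109],[0,0,0]],[0.3,[-25,33,-109],[0,0,0]],[0.3,[-45,62,-109],[0,0,0]],[0.3,[-58,84,-109],[0,0,0.1]],[0.3,[-45,114,-109],[0,0,0.22]],[0.3,[-32,148,-109],[0,0,0.34]],[0.3,[-20,180,-109],[0,0,0.46]],[0.3,[-10,200,-109],[0,0,0.58]],[0.3,[10,230,-109],[0,0,0.7]],[0.3,[32,262,-109],[0,0,0.705]]])

```text
time_s: 19.9
tcp_pos: [0.467, -0.0804, 0.149]
eef_rot: [-180.0, 0.0, -61.6]
contact_force: [1.3, 0.3, -2.2]
gripper_width: 0.0369
gripper_force: 35.0
```

```bash
python3 g.py '[[512.8,-280.9,150,-61.4]]'
```

```text
19.9 [467.  -80.4 149. ] [-1.7997e+02  2.0000e-02 -6.1600e+01] 0.036864803509072196 34.988951683044434 [ 1.3  0.3 -2.2]
[512.8, -280.9, 150, -61.4] [np.float64(198.1), np.float64(55.0), np.float64(-1.0)] -0.003
```

Call:
carry_out(deltas=[[0.3,[40,11,0],[0,0,0]],[0.3,[80,22,0],[0,0,0]],[0.3,[120,33,0],[0,0,0]],[0.3,[160,44,0],[0,0,0]],[0.3,[190,53,0],[0,0,0]],[0.3,[198,55,0],[0,0,0]],[0.3,[198,55,0],[0,0,0]],[0.3,[198,55,0],[0,0,0]]])

```text
time_s: 20.7
tcp_pos: [0.5132, -0.279, 0.1484]
eef_rot: [180.0, 0.1, -61.4]
contact_force: [0.3, 0.8, -2.9]
gripper_width: 0.0371
gripper_force: 35.0
```

```bash
python3 g.py '[[512.8,-280.9,69,-61.4]]'
```

```text
20.7 [ 513.2 -279.   148.4] [ 1.7998e+02  6.0000e-02 -6.1430e+01] 0.03714436741598504 34.98691499233246 [ 0.3  0.8 -2.9]
[512.8, -280.9, 69, -61.4] [np.float64(1.4), np.float64(1.2), np.float64(79.4)] -0.001
```

Call:
carry_out(deltas=[[0.3,[1.8,1,20],[0,0,0]],[0.3,[1.8,1,40],[0,0,0]],[0.3,[1.8,1,55],[0,0,0]],[0.3,[1.8,1,62],[0,0,0]],[0.3,[1.8,1,68],[0,0,0]],[0.3,[1.8,1,74],[0,0,0]],[0.3,[1.8,1,79],[0,0,0]],[0.3,[1.8,1,79],[0,0,0]]])

```text
time_s: 21.5
tcp_pos: [0.5135, -0.2816, 0.0695]
eef_rot: [180.0, 0.0, -61.4]
contact_force: [-0.3, 0.1, -2.7]
gripper_width: 0.037
gripper_force: 35.0
```

Call:
carry_out(deltas=[[0.3,[0,0,6],[0,0,0]],[0.3,[0,0,11],[0,0,0]],[0.3,[0,0,15],[0,0,0]],[0.3,[0,0,17.5],[0,0,0]],[0.3,[0,0,18],[0,0,0]],[0.3,[0,0,18],[0,0,0]]])

```text
time_s: 22.1
tcp_pos: [0.5138, -0.2818, 0.0518]
eef_rot: [180.0, 0.0, -61.4]
contact_force: [0.7, -0.1, -1.6]
gripper_width: 0.0375
gripper_force: 35.0
```

Call:
carry_out(deltas=[[0.3,[0,0,0.5],[0,0,0]],[0.3,[0,0,0.5],[0,0,0]],[0.8,[0,0,0.5],[0,0,0]],[0.8,[0,0,0.5],[0,0,0]],[0.8,[0,0,0.5],[0,0,0]],[0.8,[0,0,0.5],[0,0,0]],[0.8,[0,0,0.5],[0,0,0]],[0.8,[0,0,-25],[0,0,0]],[0.8,[0,0,-65],[0,0,0]],[0.8,[0,0,-105],[0,0,0]],[0.8,[0,0,-130],[0,0,0]],[0.8,[0,0,-130],[0,0,0]]])

```text
time_s: 23.3
tcp_pos: [0.5161, -0.2826, 0.1865]
eef_rot: [-179.7, -0.3, -61.4]
contact_force: [-0.6, 0.7, -0.3]
gripper_width: 0.0698
gripper_force: 0.0
```

```bash
python3 g.py '[[423,69,150,-61.4]]'
python3 - <<'E'
from h import *
im,d,c=cap('side'); b=im[110:260,250:400]
cv2.imwrite('pics/f.png',cv2.resize(b,None,fx=4,fy=4,interpolation=cv2.INTER_CUBIC)[...,::-1])
E
```

```text
23.3 [ 516.1 -282.6  186.5] [-179.7    -0.32  -61.38] 0.06982119909585377 0.0 [-0.6  0.7 -0.3]
[423, 69, 150, -61.4] [np.float64(-353.3), np.float64(-86.7), np.float64(36.5)] 0.0
```

View pics/f.png

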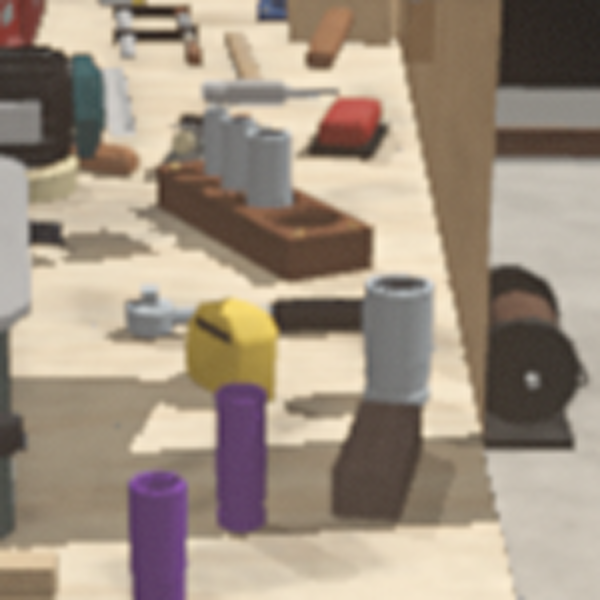

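Call:
carry_out(deltas=[[0.85,[-40,-10,3],[0,0,0]],[0.85,[-85,-21,6],[0,0,0]],[0.85,[-130,-32,10],[0,0,0]],[0.85,[-175,-43,15],[0,0,0]],[0.85,[-220,-54,20],[0,0,0]],[0.85,[-265,-65,25],[0,0,0]],[0.85,[-310,-76,30],[0,0,0]],[0.85,[-342,-84,36],[0,0,0]],[0.85,[-353,-87,36],[0,0,0]],[0.85,[-353,-87,36],[0,0,0]],[0.85,[-353,-87,36],[0,0,0]]])

```text
time_s: 24.45
tcp_pos: [0.421, 0.0694, 0.1455]
eef_rot: [179.9, -0.0, -61.4]
contact_force: [-0.1, -0.1, -0.3]
gripper_width: 0.0747
gripper_force: 0.0
```

```bash
python3 g.py '[[423,69,40,-61.4]]'
```

```text
24.45 [421.   69.4 145.5] [ 1.7994e+02 -1.0000e-02 -6.1370e+01] 0.07467799934750553 0.0 [-0.1 -0.1 -0.3]
[423, 69, 40, -61.4] [np.float64(1.3), np.float64(-1.5), np.float64(105.5)] 0.001
```

Call:
carry_out(deltas=[[0.85,[1.3,-1.5,20],[0,0,0]],[0.85,[1.3,-1.5,50],[0,0,0]],[0.85,[1.3,-1.5,80],[0,0,0]],[0.85,[1.3,-1.5,105],[0,0,0]],[0.85,[1.3,-1.5,105],[0,0,0]],[0.4,[1.3,-1.5,105],[0,0,0]],[0.4,[1.3,-1.5,105],[0,0,0]],[0.4,[1.3,-1.5,105],[0,0,0]],[0.4,[1.3,-1.5,105],[0,0,0]],[0.4,[1.3,-1.5,105],[0,0,0]],[0.4,[1.3,-1.5,105],[0,0,0]]], squeeze=40)

```text
time_s: 25.55
tcp_pos: [0.4241, 0.07, 0.0417]
eef_rot: [-179.9, -0.0, -61.4]
contact_force: [1.0, -0.1, 6.2]
gripper_width: 0.045
gripper_force: 40.0
```

```bash
python3 g.py '[[430,40,150,-61.4],[483.6,-227.3,150,-61.4]]'
```

```text
25.55 [424.1  70.   41.7] [-1.7987e+02 -1.0000e-02 -6.1370e+01] 0.04502520654387726 39.99848484992981 [ 1.  -0.1  6.2]
[430, 40, 150, -61.4] [np.float64(29.1), np.float64(9.2), np.float64(-108.3)] 0.001
[483.6, -227.3, 150, -61.4] [np.float64(289.4), np.float64(90.2), np.float64(-108.3)] 0.001
```

Call:
carry_out(deltas=[[0.4,[0,0,-35],[0,0,0]],[0.4,[0,0,-75],[0,0,0]],[0.4,[8,3,-108],[0,0,0]],[0.4,[40,12,-108],[0,0,0]],[0.4,[80,25,-108],[0,0,0]],[0.4,[120,37,-108],[0,0,0]],[0.4,[160,50,-108],[0,0,0]],[0.4,[200,62,-108],[0,0,0]],[0.4,[240,75,-108],[0,0,0]],[0.4,[275,86,-108],[0,0,0]],[0.4,[289,90,-108],[0,0,0]],[0.4,[289,90,-108],[0,0,0]]])

```text
time_s: 26.75
tcp_pos: [0.4816, -0.2288, 0.1476]
eef_rot: [179.9, 0.1, -61.6]
contact_force: [-0.8, 0.5, -4.0]
gripper_width: 0.045
gripper_force: 40.0
```

Call:
carry_out(deltas=[[0.4,[0,0,0],[0,0,0]],[0.4,[0,0,0],[0,0,0]]])

```text
time_s: 26.95
tcp_pos: [0.4819, -0.2265, 0.1486]
eef_rot: [180.0, 0.0, -61.4]
contact_force: [0.4, 0.5, -3.4]
gripper_width: 0.0448
gripper_force: 40.0
```

```bash
python3 g.py '[[483.6,-227.3,70,-61.4]]'
```

```text
26.95 [ 481.9 -226.5  148.6] [ 1.7997e+02  4.0000e-02 -6.1370e+01] 0.04482535321406009 39.98478412628174 [ 0.4  0.5 -3.4]
[483.6, -227.3, 70, -61.4] [np.float64(1.5), np.float64(-1.1), np.float64(78.6)] 0.001
```

Call:
carry_out(deltas=[[0.4,[1.3,-1.1,20],[0,0,0]],[0.4,[1.3,-1.1,40],[0,0,0]],[0.4,[1.3,-1.1,55],[0,0,0]],[0.4,[1.3,-1.1,62],[0,0,0]],[0.4,[1.3,-1.1,68],[0,0,0]],[0.4,[1.3,-1.1,74],[0,0,0]],[0.4,[1.3,-1.1,79],[0,0,0]],[0.4,[1.3,-1.1,79],[0,0,0]]])

```text
time_s: 27.75
tcp_pos: [0.4838, -0.2279, 0.0695]
eef_rot: [180.0, 0.0, -61.4]
contact_force: [-0.1, -0.5, -3.0]
gripper_width: 0.0451
gripper_force: 40.0
```

Call:
carry_out(deltas=[[0.4,[0,0,6],[0,0,0]],[0.4,[0,0,11],[0,0,0]],[0.4,[0,0,15],[0,0,0]],[0.4,[0,0,17],[0,0,0]],[0.4,[0,0,17.5],[0,0,0]],[0.4,[0,0,17.5],[0,0,0]]])

```text
time_s: 28.35
tcp_pos: [0.4841, -0.2281, 0.0523]
eef_rot: [180.0, -0.0, -61.4]
contact_force: [0.6, -0.0, -3.9]
gripper_width: 0.0451
gripper_force: 40.0
```

Call:
carry_out(deltas=[[0.4,[0,0,0.4],[0,0,0]],[0.4,[0,0,0.4],[0,0,0]],[0.85,[0,0,0.4],[0,0,0]],[0.85,[0,0,0.4],[0,0,0]],[0.85,[0,0,0.4],[0,0,0]],[0.85,[0,0,0.4],[0,0,0]],[0.85,[0,0,0.4],[0,0,0]],[0.85,[0,0,-25],[0,0,0]],[0.85,[0,0,-65],[0,0,0]],[0.85,[0,0,-105],[0,0,0]],[0.85,[0,0,-130],[0,0,0]],[0.85,[0,0,-130],[0,0,0]]])

```text
time_s: 29.55
tcp_pos: [0.4864, -0.2287, 0.1867]
eef_rot: [-179.7, -0.3, -61.4]
contact_force: [0.1, -0.4, 0.8]
gripper_width: 0.0739
gripper_force: 0.0
```

Call:
carry_out(deltas=[[0.85,[-40,-10,0],[0,0,0]],[0.85,[-80,-19,0],[0,0,0]],[0.85,[-120,-28,0],[0,0,0]],[0.85,[-160,-38,0],[0,0,0]],[0.85,[-200,-47,0],[0,0,0]],[0.85,[-240,-56,0],[0,0,0]],[0.85,[-240,-56,0],[0,0,0]]])

```text
time_s: 30.25
tcp_pos: [0.4173, 0.0128, 0.1822]
eef_rot: [-180.0, 0.0, -61.1]
contact_force: [0.3, 0.7, 0.8]
gripper_width: 0.0747
gripper_force: 0.0
```

Run:
```python
from h import *
W=None
ims=[]
for n,(a,b,e,f) in(('side',(110,260,250,400)),('top',(125,235,380,530))):
    im,d,c=cap(n); b_=cv2.resize(im[a:b,e:f],None,fx=2.6,fy=2.6,interpolation=cv2.INTER_CUBIC); ims.append(b_)
    W=world(d,c)
    m=np.zeros((400,640),'u1'); m[a:b,e:f]=((W[...,2]>.075)&(W[...,2]<.12)&(W[...,1]<-.18)&(W[...,1]>-.4)&(W[...,0]>.44)&(W[...,0]<.6))[a:b,e:f]
    k,l,s,ce=cv2.connectedComponentsWithStats(m)
    for i in range(1,k):
        if s[i,4]>10: print(n,ce[i].round(),s[i,4],W[l==i].mean(0).round(3),np.percentile(W[l==i][:,2],90).round(4))
h=max(i.shape[0] for i in ims); ims=[np.pad(i,((0,h-i.shape[0]),(0,0),(0,0))) for i in ims]
cv2.imwrite('pics/z.png',np.hstack(ims)[...,::-1]); print(r.get_state()['time_s'])
```

```text
side [317. 146.] 261 [ 0.512 -0.272  0.085] 0.0905
top [498. 164.] 67 [ 0.556 -0.366  0.084] 0.0895
top [481. 172.] 100 [ 0.537 -0.326  0.086] 0.0902
top [463. 183.] 139 [ 0.511 -0.282  0.086] 0.0907
top [439. 195.] 192 [ 0.482 -0.228  0.087] 0.091
30.35
```

View pics/z.png

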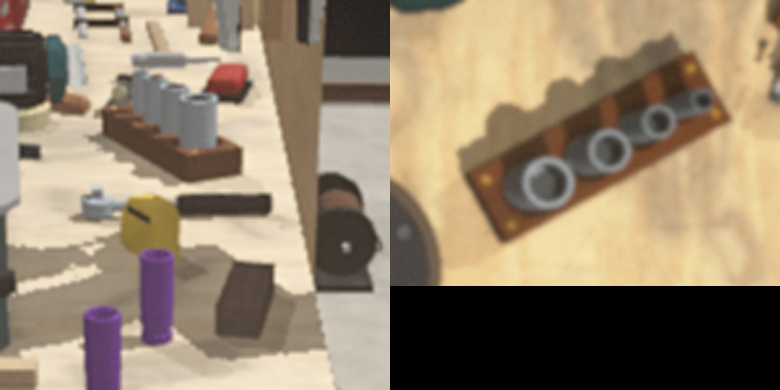

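All four stand upright in size order with their tops at about 90 mm, so they are on the floors of their wells. The tape measure and offcut look undisturbed.

```bash
python3 -c "
from plant import r
print(r.close_job())"
```

```text
the job is handed in; nothing more can be done
None
```

The four sockets are back in the block in size order, upright with the hexagon mouth up, on the well floors and let go; I left the tape measure and walnut offcut alone and handed the job in at about 30 s of the 125 s allowed.

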